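# Switch the air distributor over to the outlet with the hose tail

## Task

Change the air distributor over to the outlet that carries the open hose tail: first shut the ball valve on its inlet pipe (lever fully crosswise to the pipe), then, with the air off, swing the selector arm on the round body until it points squarely at the hose tail, and then open the valve fully again (lever back in line with the pipe). Push the lever and the arm gently from the side with a fingertip, without gripping them or forcing them against their stops, and leave everything else on the desk where it is.

Things in the scene. Friction and masses are not known exactly. Their poses are not given: they have to be found in the camera images.
- manifold: air distributor fixed to the desk; origin on the desk under the centre of its round body (flange radius 118, 20 mm high; central boss radius 45, 46 mm high). Its +y runs along the inlet pipe (radius 11, axis 34 mm up) to the brass ball valve 170 mm from the centre (radius 20, on a 90x60 mm foot) and a coupling that ends 256 mm from the centre
- selector (a joint): selector arm on top of the round boss, a steel bar 14 mm wide, pointed end 87 mm from its pivot, underside 66, top 84 mm above the desk, so it passes above all outlets. 0: points along -y of the manifold, away from the valve; grows anticlockwise from above; range -2.2 to 2.2 rad. Starts between two outlets. Friction holds it where it is left (0.14 N m)
- selector_pivot (a point): on the selector arm's vertical turning axis, 84 mm above the desk
- selector_tip (a point): point on the selector arm's line, 100 mm out from its pivot (13 mm beyond the pointed end) and 84 mm above the desk; it is straight above an outlet's centre when the arm points squarely at it
- valve (a joint): ball valve lever: black sleeve 15 mm wide, 33 to 105 mm from its pivot, underside 66, top 84 mm above the desk. 0: open, along the pipe, pointing away from the round body (+y of the manifold); grows clockwise from above to 1.57 rad: shut, across the pipe, pointing to +x of the manifold (away from the robot); stops at both ends. Starts open. Friction holds it (0.25 N m)
- valve_pivot (a point): on the valve lever's vertical turning axis, 84 mm above the desk
- valve_tip (a point): free end of the valve lever on its centre line, 105 mm from its pivot, 84 mm above the desk
- hose_tail: the open outlet: upright round brass hose tail with barbs, 22 mm across, 38 mm tall, collar 26 mm across; origin at its foot, 20 mm above the desk. It stands in one of four places 100 mm from the centre of the round body (selector values -1.833, -0.611, 0.611, 1.833); the other three carry the low plugs
- plug_1: outlet closed with a low brass hexagon plug, 25 mm across, 12 mm tall; origin at its foot
- plug_2: as plug_1
- plug_3: as plug_1
- vial: bystander: black screw-top vial, 44 mm across, 70 mm tall, standing in front of the inlet pipe; origin under its centre
- bolt: bystander: steel anchor bolt 60 mm long, 23 mm thick, lying behind the inlet pipe
- padlock: bystander: brass padlock 57x38x18 mm lying in front of the valve
- stapler: bystander: stapler 125x35x42 mm in front of the round body
- duct_tape: bystander: roll of black tape, 64 mm across, 19 mm tall, lying behind the round body
- bottle: bystander: white squeeze bottle, 68 mm across, 197 mm tall, standing at the far left of the desk; origin under its centre

How it is judged:
By the outcome, as a careful person would: the job done as asked, in the order asked, and still so for the second after the job is handed in, with the robot touching nothing.
It also fails if it takes over 72 s, if anything falls off the work surface, if the arm or the gripper's body presses on something with over 40 N, if the wrist force passes 120 N, or if a joint passes its speed limit or range.

## Robot

A 6-joint arm with a two-finger parallel gripper is mounted at the origin on a cart in front of the work surface, level with it; the furniture and walls round the work are solid. World frame = base frame: x ahead of the robot, y to its left, z up, the work surface at z = 0. Lengths are in m, angles in rad, forces in N, time in s.
With the tool pointing down it reaches from about 0.375 to 0.9 m from the base axis. Payload 3.1 kg.
Tool frame: the origin (TCP) lies at the centre of the arm's flange, where the gripper is bolted on; the fingertips stand robot.tip_extent ahead of it and the grasp point (between the pads) lies 164 mm ahead of it (robot.tip_extent is the distance from the TCP to the fingertips, in m); z points along the fingers, y is the line along which they close (so a half turn about z gives the same grasp; the last joint's range is limited). The gripper opens to 87 mm and grips with 3 to 60 N. Pads are 19 mm wide; open, the fingers measure 117 mm over their backs; the gripper's body (75 mm by 190 mm) begins 51 mm behind the grasp point.
Start: joints at [0.988, 0.527, 1.433, -0, 1.181, -0.178], TCP at [0.246, 0.574, 0.405] pointing down, gripper open.
Joint ranges: [-3.08, 3.08], [-0.75, 2.2], [0.22, 2.44], [-1.43, 4.57], [0, 2.65], [-2.85, 2.85]. Speed limits (rad/s): [2.79, 2.79, 3.14, 3.14, 3.14, 3.14].

## Interface

Orientations are given as a unit quaternion [x, y, z, w].
In Python, from rig import get_obs, camera, hand_in, cut_out, robot gives the robot as it stands.
- The arm moves only by the tool step_arm, never from a script. Its argument "rows" is a list of rows, each a list of 6 numbers: the shift along the world's x, y, z in m, then the turn, a rotation vector about the world's x, y, z in degrees. A call has 1 to 12 rows; each row shifts and turns the commanded pose from where the row before left it; what a row does not reach is not made up. A row lasts 1/8 s, in which the tool goes at most 62.5 mm and 10.7 degrees, less where a joint would pass 70% of its speed; a pose out of reach is approached as far as the arm can. A call is refused whole if a number of a shift passes 0.0625 or a number of a turn 10.7, either way. A call with a gripper value outside its range is refused whole. "jaw" is the finger opening in m, from 0 to 0.087, set as the call begins (left out, the last holds). The fingers move at their own pace and stop on an object; "squeeze" is the grip in N (left out, the last holds). Time passes only in rows, so rows that do not move let the fingers close. It gives the time, the measured TCP pose, the force, the opening and the grip force at its end, in the units of the state.
- get_obs(): the state, without advancing time (a new reading comes with each control period).
- camera(name): name is "side" or "top"; returns a dict with "pixels" (400x640x3 uint8, blue, green, red), "depth" (400x640 float32, m along the optical axis (not along the pixel's ray), 0 where there is no reading), "fov_y" (degrees; the focal length in pixels is half the picture's height over the tangent of half this angle, whatever the lens; pixels are square), "cx", "cy" (the principal point, pixels), "extrinsics" (4x4, takes a point from camera to world coordinates). Camera axes: x right, y up, looking along -z (the intrinsics and any distortion apply to the point x, -y, -z); pixel columns grow to the right and rows downward; lengths in m; the calibration is good to about 2 mm. A picture is of the moment at which its call begins.
- hand_in(): hands the job in; it is judged then, once.
Trained networks look in the newest picture that a camera, given by its name, has taken for a name from the list of things; names that differ only in an ending like _2 or _b are one class to them, and where a whole thing is asked for, a point or a joint stands for the part that bears it (a point fixed in the world has none). Each returns a list of dicts, best first, with "confidence" (0 to 1); they miss things now and then, are a little off and sometimes report something else, mostly with a low value. They report only what shows in the picture. A call takes as long as a camera call.
- cut_out(label, camera): "region" (400x640 bool, what is visible of it) and "extent" ([centre column, centre row, width, height] in pixels, round what is visible of it).
The state is a dict: "time": time; "q": joint angles; "joint_velocities": joint speeds; "joint_torque": joint torques, N m; "position": TCP position; "tool_rot": TCP orientation; "ft_force": force on the tool from outside, world axes, zero at the start; "moment": the same for the moment, N m; "grip_width": finger opening in m; "grip_force": force on a finger pad.
Only numpy, scipy, OpenCV 4.12 (cv2) and the standard library are available. Lean on these libraries where they do the work, as an engineer would, in place of code of your own. Each camera call takes 0.05 s, during which the arm holds its last target. There are 200 camera calls.

## Working session

There is one attempt and no reset: what is moved stays moved. The work goes in short steps, Python scripts to look and compute and a tool call to move; the robot and the scene stay as the last step left them, time stands still between calls to the robot, and variables do not carry over. Pictures are saved under pics/ and viewed, at most 10 in all, crops included, and the job is handed in when it is done.

Besides the shell and the picture viewer there is one more tool, called after ">>>" as a command line: name --pt "numbers of a row" for each row, then --argument value for the rest. step_arm: Moves the arm, as the interface text tells. Its arguments: {"type":"object","properties":{"rows":{"type":"array"},"jaw":{"type":"number"},"squeeze":{"type":"number"}},"required":["rows"]}

```bash
mkdir -p pics; cat > h.py <<'E'
import numpy as np, cv2
from rig import get_obs, camera, hand_in, cut_out, robot
def cloud(c):
    d=c["depth"]; f=200/np.tan(np.radians(c["fov_y"])/2)
    v,u=np.mgrid[0:400,0:640]
    P=np.stack([(u-c["cx"])/f*d,-(v-c["cy"])/f*d,-d,np.ones_like(d)],-1)
    return (P@np.array(c["extrinsics"]).T)[...,:3]
E
python3 - <<'E'
from h import *
print(robot.tip_extent, {k:v for k,v in get_obs().items()})
for n in("top","side"):
    c=camera(n); cv2.imwrite(f"pics/{n}1.png",c["pixels"]); print(n,c["fov_y"],c["cx"],c["cy"],np.round(c["extrinsics"],3).tolist(),[k for k in c])
    W=cloud(c)
    for l in["manifold","selector","valve","hose_tail","plug_1","vial","bolt","padlock","stapler","duct_tape","bottle"]:
        for r in cut_out(l,n)[:4]:
            m=r["region"]&(c["depth"]>0)
            print(l,round(r["confidence"],2),np.round(r["extent"]).tolist(),np.round(np.median(W[m],0),3),np.round(np.percentile(W[m],98,axis=0),3) if m.any() else None)
E
```

```text
0.1822 {'time': 0.0, 'q': array([ 9.87498241e-01,  5.28464440e-01,  1.43391778e+00, -9.49857700e-06,
        1.18138198e+00, -1.78507622e-01]), 'joint_velocities': array([ 0.00020951,  0.00047763, -0.00043428, -0.00157589,  0.00172951,
       -0.00132363]), 'joint_torque': array([-3.34732749e-04, -4.40049183e+01, -1.76591474e+01,  6.32009888e-02,
        5.82122442e-02, -1.80847105e-04]), 'position': array([0.24592445, 0.57420406, 0.40376734]), 'tool_rot': array([ 2.01014356e-01,  9.79587694e-01, -1.00958601e-03, -3.99567980e-04]), 'ft_force': array([ 0.97148435, -0.30369282,  1.13056673]), 'moment': array([ 0.01878523,  0.03476459, -0.00781494]), 'grip_force': 0.0, 'grip_width': 0.08697012306959809}
top 52.22381863110996 322.15760345138244 194.5874985359906 [[0.007, 0.992, -0.13, 0.391], [-1.0, 0.007, -0.005, 0.057], [-0.005, 0.13, 0.992, 1.087], [0.0, 0.0, 0.0, 1.0]] ['pixels', 'depth', 'fov_y', 'cx', 'cy', 'extrinsics']
manifold 0.61 [376.0, 202.0, 146.0, 90.0] [ 0.504 -0.133  0.022] [0.62  0.074 0.086]
manifold 0.43 [421.0, 194.0, 40.0, 18.0] [ 0.527 -0.164  0.085] [ 0.55  -0.137
[... 2593 characters left out ...]
85 0.059 0.077] [0.56  0.208 0.088]
bolt 0.18 [308.0, 282.0, 8.0, 11.0] [ 0.418 -0.15   0.03 ] [ 0.43  -0.136  0.036]
padlock 0.78 [261.0, 255.0, 24.0, 13.0] [0.375 0.017 0.014] [0.397 0.039 0.021]
padlock 0.49 [298.0, 217.0, 31.0, 23.0] [0.484 0.056 0.079] [0.499 0.114 0.088]
stapler 0.68 [289.0, 309.0, 41.0, 45.0] [ 0.347 -0.225  0.031] [ 0.371 -0.163  0.046]
stapler 0.45 [392.0, 281.0, 9.0, 9.0] [ 0.587 -0.231  0.031] [ 0.598 -0.219  0.037]
stapler 0.43 [279.0, 263.0, 23.0, 32.0] [ 0.38  -0.084  0.044] [ 0.404 -0.061  0.074]
duct_tape 0.64 [404.0, 262.0, 27.0, 22.0] [ 0.678 -0.151  0.019] [ 0.708 -0.115  0.023]
bottle 0.56 [334.0, 165.0, 24.0, 62.0] [0.717 0.284 0.087] [1.282 1.265 0.188]
```

```bash
python3 - <<'E'
from h import *
from scipy.optimize import least_squares
c=camera("top");W=cloud(c)
p=c["pixels"];cv2.imwrite("pics/t2.png",cv2.resize(p[90:300,210:480],None,fx=2.9,fy=2.8))
c2=camera("side");W2=cloud(c2)
cv2.imwrite("pics/s2.png",cv2.resize(c2["pixels"][140:340,230:440],None,fx=2.9,fy=2.9))
o=[]
for l in("plug_1","hose_tail"):
    for r in cut_out(l,"side")[:4]:
        m=r["region"]&(c2["depth"]>0); z=np.percentile(W2[m][:,2],95); t=m&(W2[...,2]>z-.006)
        print(l,r["confidence"],np.round(W2[t].mean(0),4),(W2[t].min(0)+W2[t].max(0))/2,t.sum())
for nm,Wc in(("top",W),("side",W2)):
    x,y,z=Wc[...,0],Wc[...,1],Wc[...,2]
    for lab,b in(("lever",(z>.072)&(z<.1)&(y>0.0)&(y<.2)&(x>.4)&(x<.6)),("sel",(z>.072)&(z<.1)&(y>-.3)&(y<-.06)&(x>.42)&(x<.65)),("pipe",(z>.036)&(z<.06)&(y>-.09)&(y<-.02)&(x>.42)&(x<.56))):
        Q=Wc[b][:,:2]; m=Q.mean(0); u=np.linalg.svd(Q-m)[2]; s=(Q-m)@u.T
        print(nm,lab,len(Q),m,u[0],np.percentile(s[:,0],[1,99]),np.percentile(s[:,1],[1,99]),np.median(Wc[b][:,2]))
E
```

```text
plug_1 0.53 [ 0.4761 -0.2462  0.034 ] [ 0.47622293 -0.2453991   0.03341136] 60
plug_1 0.45 [ 0.4199 -0.148   0.0341] [ 0.4197185  -0.14684641  0.03361451] 37
plug_1 0.44 [ 0.5883 -0.2279  0.0339] [ 0.58879045 -0.2277173   0.0338397 ] 43
hose_tail 0.51 [ 0.6093 -0.1157  0.0579] [ 0.60912728 -0.11494475  0.05846352] 38
hose_tail 0.45 [0.3831 0.0228 0.018 ] [0.38268926 0.02399677 0.01901797] 106
hose_tail 0.36 [ 0.598  -0.0046  0.0204] [ 0.59681212 -0.01171676  0.02162402] 40
top lever 277 [0.4867702  0.05985896] [ 0.10124053 -0.99486198] [-0.05717135  0.05832517] [-0.01099948  0.01113392] 0.0824632048505074
top sel 338 [ 0.52809475 -0.17416514] [-0.39643163  0.91806425] [-0.06013197  0.03985789] [-0.01642393  0.01686588] 0.08491530810753412
top pipe 223 [ 0.50221485 -0.05498299] [-0.18098253  0.98348631] [-0.03421605  0.03428059] [-0.009957   0.0106366] 0.043554455029860994
side lever 206 [0.48495493 0.0567964 ] [ 0.11682957 -0.99315198] [-0.05830797  0.05629836] [-0.01145324  0.01073429] 0.07958437949930597
side sel 430 [ 0.52851618 -0.18664279] [ 0.44318417 -0.89643058] [-0.04700007  0.05246446] [-0.0199983   0.01149163] 0.08442554890636422
side pipe 170 [ 0.49778695 -0.05414078] [ 0.19743953 -0.98031507] [-0.03519338  0.03445244] [-0.01100044  0.00767167] 0.04539710689423848
```

View pics/t2.png

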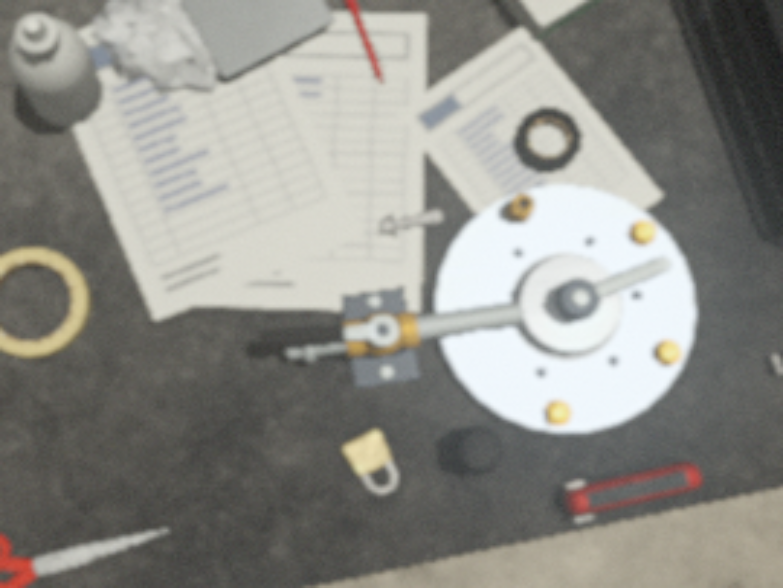

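View pics/s2.png

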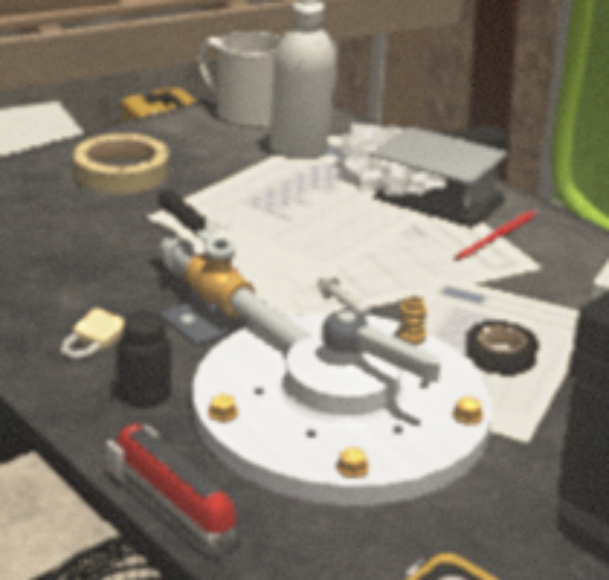

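```bash
python3 - <<'E'
from h import *
A=np.array([-1.833,-.611,.611,1.833]); L=.1*np.c_[np.sin(A),-np.cos(A)]
P=np.array([[.4197,-.1474],[.4761,-.2458],[.5885,-.2278],[.609,-.1150]])
a,b=L-L.mean(0),P-P.mean(0)
th=np.arctan2((a[:,0]*b[:,1]-a[:,1]*b[:,0]).sum(),(a*b).sum())
R=np.array([[np.cos(th),-np.sin(th)],[np.sin(th),np.cos(th)]])
C=P.mean(0)-R@L.mean(0)
print("th",th,"C",C,"res",(P-C-L@R.T)*1e3)
V=C+R@[0,.17]; print("valve",V,"tip",C+R@[0,.275],"shut tip",V+R@[.105,0], "x",R[:,0],"y",R[:,1])
for n in("top","side"):
    c=camera(n);W=cloud(c);x,y,z=np.moveaxis(W,-1,0)
    b=(z>.072)&(z<.088)&(np.hypot(x-C[0],y-C[1])>.03)&(np.hypot(x-C[0],y-C[1])<.1)
    q=(W[b][:,:2]-C)@R; m=q.mean(0); print(n,"sel",np.arctan2(m[0],-m[1]),len(q))
    b=(z>.072)&(z<.1)&(np.hypot(x-V[0],y-V[1])<.018); print("knob",W[b].mean(0),(W[b].min(0)+W[b].max(0))/2)
    b=(z>.085)&(np.hypot(x-C[0],y-C[1])<.03); print("boss",W[b].mean(0),(W[b].min(0)+W[b].max(0))/2)
    b=(z>.06)&(z<.095)&(np.hypot(x-V[0],y-V[1])<.13)&(np.hypot(x-V[0],y-V[1])>.035)
    q=(W[b][:,:2]-V)@R; m=q.mean(0); print("lever",np.arctan2(m[0],m[1]),q.min(0),q.max(0))
E
```

```text
th 0.16724282148619746 C [ 0.51866512 -0.15639732] res [[ 0.58433837 -0.48450367]
 [ 0.36845425  0.91181105]
 [-0.36803538 -0.18786126]
 [-0.58475724 -0.23944612]]
valve [0.4903662  0.01123076] tip [0.47288745 0.11476574] shut tip [0.59390118 0.02870951] x [0.98604749 0.16646428] y [-0.16646428  0.98604749]
top sel 0.2700733187536177 112
knob [0.49115487 0.01331289 0.07497163] [0.49217073 0.01415657 0.07591968]
boss [ 0.52128174 -0.15727976  0.08715535] [ 0.51967508 -0.16070822  0.08805687]
lever -0.5476526547399332 [-0.12076092 -0.07343563] [0.01511164 0.10629626]
side sel 0.2141711029226137 206
knob [0.48965566 0.01052409 0.07596728] [0.49060428 0.01423967 0.07692482]
boss [ 0.5201488  -0.16077053  0.08791434] [ 0.52032058 -0.16224681  0.08867084]
lever -0.4611765650616031 [-0.11918148 -0.07517702] [0.01496197 0.10666594]
```

```bash
cat >> h.py <<'E'
from scipy.spatial.transform import Rotation as Ro
C=np.array([.519,-.1575]);th=.168
R=np.array([[np.cos(th),-np.sin(th)],[np.sin(th),np.cos(th)]]); V=C+R@[0,.17]
def pose():
    o=get_obs(); x=Ro.from_quat(o["tool_rot"]).apply([1,0,0])
    return np.r_[o["position"],np.degrees(np.arctan2(x[1],x[0]))]
def valve_pose(v,off,z,r=.08,sgn=1):   # sgn 1: shutting side; -1 opening side
    p=V+R@(r*np.array([np.sin(v),np.cos(v)])-sgn*off*np.array([np.cos(v),-np.sin(v)]))
    return np.r_[p,z,np.degrees(th-v)]
def sel_pose(s,off,z,r=.065,sgn=1):
    p=C+R@(r*np.array([np.sin(s),-np.cos(s)])-sgn*off*np.array([np.cos(s),np.sin(s)]))
    return np.r_[p,z,np.degrees(th+s)]
def rows(wps,start=None):
    cur=pose() if start is None else np.array(start,float)
    for w,n in wps:
        st=cur.copy(); d=np.array(w)-st; d[3]=(d[3]+90)%180-90
        for k in range(1,n+1):
            t=st+d*k/n-cur; q=np.r_[np.round(t[:3],4),round(t[3],1)]; cur=cur+q
            print([float(q[0]),float(q[1]),float(q[2]),0,0,float(q[3])],end=",")
        print()
    print("end",cur.round(4).tolist())
E
python3 - <<'E'
from h import *
print(pose())
rows([(valve_pose(0,.045,.405),12),(valve_pose(0,.045,.254),4),(valve_pose(0,.022,.254),4)])
E
```

```text
[  0.24608035   0.574473     0.40474581 156.80677469]
[0.0156, -0.0411, 0.0, 0, 0, 2.7],[0.0155, -0.0411, 0.0, 0, 0, 2.8],[0.0156, -0.0411, 0.0001, 0, 0, 2.7],[0.0156, -0.041, -0.0, 0, 0, 2.7],[0.0155, -0.0411, 0.0, 0, 0, 2.8],[0.0156, -0.0411, 0.0, 0, 0, 2.7],[0.0155, -0.0411, 0.0, 0, 0, 2.7],[0.0156, -0.0411, 0.0001, 0, 0, 2.8],[0.0156, -0.0411, -0.0, 0, 0, 2.7],[0.0155, -0.041, 0.0, 0, 0, 2.7],[0.0156, -0.0411, 0.0, 0, 0, 2.8],[0.0156, -0.0411, 0.0001, 0, 0, 2.7],
[-0.0, -0.0, -0.0378, 0, 0, 0.0],[-0.0, -0.0, -0.0377, 0, 0, 0.0],[-0.0, -0.0, -0.0378, 0, 0, 0.0],[-0.0, -0.0, -0.0377, 0, 0, 0.0],
[0.0057, 0.001, -0.0, 0, 0, 0.0],[0.0056, 0.0009, -0.0, 0, 0, 0.0],[0.0057, 0.001, -0.0, 0, 0, 0.0],[0.0056, 0.0009, -0.0, 0, 0, 0.0],
end [0.4555, 0.0853, 0.254, 189.6068]
```

>>> step_arm --pt "0.0156 -0.0411 0 0 0 2.7" --pt "0.0156 -0.0411 0 0 0 2.7" --pt "0.0156 -0.0411 0 0 0 2.7" --pt "0.0156 -0.0411 0 0 0 2.8" --pt "0.0156 -0.0411 0 0 0 2.7" --pt "0.0156 -0.0411 0 0 0 2.7" --pt "0.0156 -0.0411 0 0 0 2.8" --pt "0.0156 -0.0411 0 0 0 2.7" --pt "0.0156 -0.0411 0 0 0 2.7" --pt "0.0156 -0.0411 0 0 0 2.8" --pt "0.0156 -0.0411 0 0 0 2.7" --pt "0.0156 -0.0411 0 0 0 2.8" --jaw 0

```text
time: 3.0
position: [0.4338, 0.0799, 0.405]
tool_rot: [-0.084, 0.996, -0.0, 0.0]
ft_force: [0.5, 0.2, -0.9]
grip_width: 0.0005
grip_force: 0.0
```

>>> step_arm --pt "0 0 -0.0377 0 0 0" --pt "0 0 -0.0377 0 0 0" --pt "0 0 -0.0377 0 0 0" --pt "0 0 -0.0377 0 0 0" --pt "0 0 0 0 0 0" --pt "0 0 0 0 0 0" --pt "0.0056 0.001 0 0 0 0" --pt "0.0056 0.001 0 0 0 0" --pt "0 0 0 0 0 0"

```text
time: 4.12
position: [0.4455, 0.0833, 0.2548]
tool_rot: [-0.084, 0.996, -0.0, 0.001]
ft_force: [-0.8, -0.2, -0.1]
grip_width: 0.0002
grip_force: 0.0
```

```bash
python3 - <<'E'
from h import *
print(pose(),get_obs()["ft_force"],valve_pose(0,.034,.254))
c=camera("side");cv2.imwrite("pics/s3.png",cv2.resize(c["pixels"][100:300,200:420],None,fx=3,fy=3))
E
```

```text
[ 4.45462646e-01  8.33437381e-02  2.54754426e-01 -1.70382530e+02] [-0.79706439 -0.16017206 -0.09571279] [0.44367597 0.08329512 0.254      9.62569096]
```

View pics/s3.png

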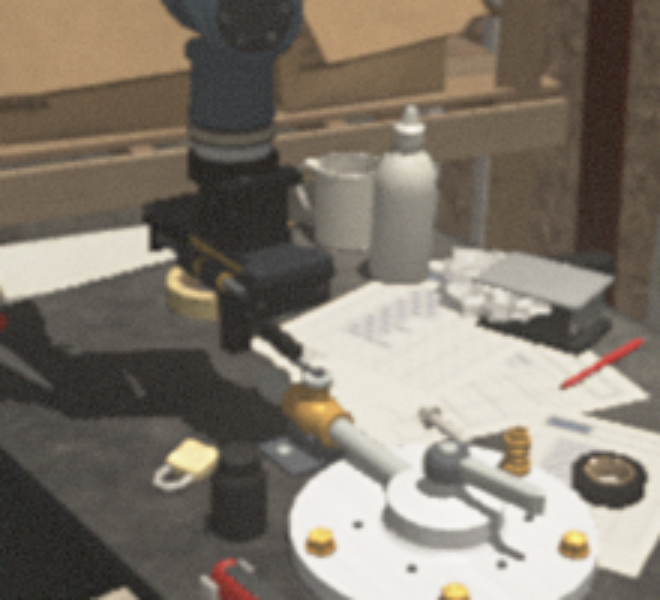

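The closed finger (235,320) stands on the robot side of the lever sleeve (280,345), as intended, with nothing else near it.

```bash
python3 - <<'E'
from h import *
rows([(valve_pose(0,.018,.254),5)]+[(valve_pose(v,.018,.254),1) for v in np.linspace(0,1.45,19)[1:]])
E
```

```text
[0.0029, 0.0005, -0.0001, 0, 0, 0.0],[0.0029, 0.0005, -0.0001, 0, 0, 0.0],[0.0029, 0.0006, -0.0001, 0, 0, 0.0],[0.0029, 0.0005, -0.0001, 0, 0, 0.0],[0.0029, 0.0005, -0.0001, 0, 0, 0.0],
[0.0062, 0.0023, -0.0, 0, 0, -4.6],
[0.0064, 0.0017, -0.0, 0, 0, -4.6],
[0.0065, 0.0013, -0.0, 0, 0, -4.6],
[0.0065, 0.0007, -0.0, 0, 0, -4.7],
[0.0066, 0.0001, -0.0, 0, 0, -4.6],
[0.0066, -0.0003, -0.0, 0, 0, -4.6],
[0.0066, -0.0009, -0.0, 0, 0, -4.6],
[0.0064, -0.0014, -0.0, 0, 0, -4.6],
[0.0064, -0.0019, -0.0, 0, 0, -4.6],
[0.0061, -0.0025, -0.0, 0, 0, -4.6],
[0.0059, -0.0029, -0.0, 0, 0, -4.7],
[0.0057, -0.0033, -0.0, 0, 0, -4.6],
[0.0054, -0.0039, -0.0, 0, 0, -4.6],
[0.005, -0.0042, -0.0, 0, 0, -4.6],
[0.0047, -0.0046, -0.0, 0, 0, -4.6],
[0.0044, -0.005, -0.0, 0, 0, -4.6],
[0.0038, -0.0054, -0.0, 0, 0, -4.7],
[0.0035, -0.0056, -0.0, 0, 0, -4.6],
end [0.5621, 0.0502, 0.254, -253.4796]
```

>>> step_arm --pt "0.0029 0.0005 0 0 0 0" --pt "0.0029 0.0005 0 0 0 0" --pt "0.0029 0.0005 0 0 0 0" --pt "0.0029 0.0005 0 0 0 0" --pt "0.0029 0.0006 0 0 0 0" --pt "0.0062 0.0023 0 0 0 -4.6" --pt "0.0064 0.0017 0 0 0 -4.6" --pt "0.0065 0.0013 0 0 0 -4.6" --pt "0.0065 0.0007 0 0 0 -4.7" --pt "0.0066 0.0001 0 0 0 -4.6"

```text
time: 5.42
position: [0.4898, 0.0925, 0.2536]
tool_rot: [0.119, 0.993, 0.0, -0.003]
ft_force: [-2.8, 1.9, 3.7]
grip_width: 0.0006
grip_force: 1.7
```

>>> step_arm --pt "0.0066 -0.0003 0 0 0 -4.6" --pt "0.0066 -0.0009 0 0 0 -4.6" --pt "0.0064 -0.0014 0 0 0 -4.6" --pt "0.0064 -0.0019 0 0 0 -4.6" --pt "0.0061 -0.0025 0 0 0 -4.6" --pt "0.0059 -0.0029 0 0 0 -4.7" --pt "0.0057 -0.0033 0 0 0 -4.6" --pt "0.0054 -0.0039 0 0 0 -4.6" --pt "0.005 -0.0042 0 0 0 -4.6" --pt "0.0047 -0.0046 0 0 0 -4.6" --pt "0.0044 -0.005 0 0 0 -4.6"

```text
time: 6.8
position: [0.5538, 0.062, 0.2536]
tool_rot: [0.533, 0.846, 0.0, -0.002]
ft_force: [-0.8, 4.0, 0.9]
grip_width: 0.0006
grip_force: 2.0
```

```bash
cat >> h.py <<'E'
def lever():
    for n in("top","side"):
        c=camera(n);W=cloud(c)
        for r in cut_out("valve",n)[:2]:
            m=r["region"]&(W[...,2]>.074)&(W[...,2]<.092)
            q=(W[m][:,:2]-V)@R; d=np.hypot(*q.T); q=q[(d>.04)&(d<.11)]
            if len(q)>5: print(n,round(r["confidence"],2),"lever v from mean",np.arctan2(*q.mean(0)),len(q),np.hypot(*q.T).max())
    return c
def sel():
    for n in("top","side"):
        c=camera(n);W=cloud(c);q=(W[...,:2]-C)@R;d=np.hypot(q[...,0],q[...,1])
        a=np.arctan2(q[...,0],-q[...,1]); m=(W[...,2]>.074)&(W[...,2]<.09)&(d>.03)&(d<.09)
        for r in cut_out("selector",n)[:2]:
            k=m&r["region"]; 
            if k.sum()>5: z=q[k].mean(0); print(n,round(r["confidence"],2),"sel",np.arctan2(z[0],-z[1]),k.sum(),d[k].max())
    return c
E
python3 - <<'E'
from h import *
c=lever(); print(pose(),get_obs()["ft_force"],get_obs()["moment"],valve_pose(1.369,.018,.254))
cv2.imwrite("pics/s4.png",cv2.resize(c["pixels"][100:300,220:440],None,fx=3,fy=3))
E
```

```text
side 0.58 lever v from mean 1.3171072731512072 128 0.10626505629790363
[5.53954046e-01 6.14102447e-02 2.53634499e-01 1.15870658e+02] [-1.8811992   2.01651674 -0.48425514] [0.34808159 0.14024386 0.00214961] [ 5.58660575e-01  5.58038576e-02  2.54000000e-01 -6.88122312e+01]
```

View pics/s4.png

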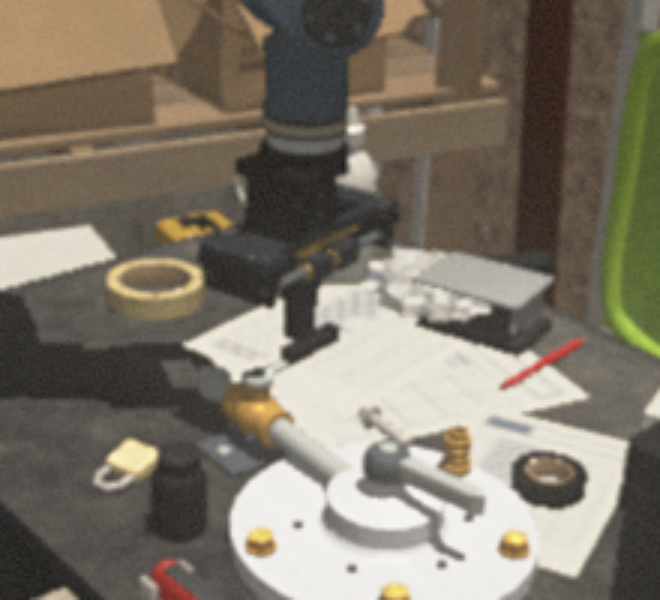

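The lever (310,345) has swung nearly crosswise, finger behind it; bystanders unmoved.

```bash
python3 - <<'E'
from h import *
print(valve_pose(1.287,.018,.254)-pose())
rows([(valve_pose(v,.018,.254),1) for v in [1.34,1.39,1.44,1.48,1.52,1.54,1.56,1.58,1.59]],valve_pose(1.287,.018,.254))
E
```

```text
[ 7.34774035e-04 -1.83103542e-04  3.65500763e-04 -1.79984635e+02]
[0.0026, -0.0035, 0.0, 0, 0, -3.0],
[0.0023, -0.0034, 0.0, 0, 0, -2.9],
[0.0021, -0.0035, 0.0, 0, 0, -2.9],
[0.0016, -0.0028, 0.0, 0, 0, -2.3],
[0.0015, -0.003, 0.0, 0, 0, -2.2],
[0.0007, -0.0015, 0.0, 0, 0, -1.2],
[0.0006, -0.0015, 0.0, 0, 0, -1.1],
[0.0006, -0.0015, 0.0, 0, 0, -1.2],
[0.0003, -0.0008, 0.0, 0, 0, -0.6],
end [0.567, 0.0397, 0.254, -81.514]
```

>>> step_arm --pt "0.0026 -0.0035 0 0 0 -3.0" --pt "0.0023 -0.0034 0 0 0 -2.9" --pt "0.0021 -0.0035 0 0 0 -2.9" --pt "0.0016 -0.0028 0 0 0 -2.3" --pt "0.0015 -0.003 0 0 0 -2.2" --pt "0.0007 -0.0015 0 0 0 -1.2" --pt "0 0 0 0 0 0"

```text
time: 7.88
position: [0.5645, 0.0439, 0.2536]
tool_rot: [0.634, 0.773, -0.0, -0.002]
ft_force: [-2.7, 5.5, -0.7]
grip_width: 0.0007
grip_force: 2.9
```

```bash
python3 - <<'E'
from h import *
lever(); lever();print(pose(),get_obs()["ft_force"],get_obs()["moment"],valve_pose(1.54,.018,.254))
E
```

```text
side 0.54 lever v from mean 1.5946127509450856 138 0.10488820409534459
side 0.72 lever v from mean 1.601078621791723 126 0.10256412335762852
[5.64448007e-01 4.39173389e-02 2.53631828e-01 1.01263540e+02] [-2.36941396  5.49711732 -0.79120551] [ 0.88756529  0.47144118 -0.03351211] [ 5.65443746e-01  4.35512478e-02  2.54000000e-01 -7.86098095e+01]
```

>>> step_arm --pt "0.0001 -0.0008 0 0 0 -0.5" --pt "0 0 0 0 0 0"

```text
time: 8.52
position: [0.5645, 0.0436, 0.2536]
tool_rot: [0.638, 0.77, 0.0, -0.002]
ft_force: [-2.4, 7.9, -0.9]
grip_width: 0.0004
grip_force: 3.9
```

>>> step_arm --pt "0.0001 -0.0008 0 0 0 -0.5" --pt "0 0 0 0 0 0"

```text
time: 8.78
position: [0.5646, 0.0433, 0.2537]
tool_rot: [0.641, 0.767, 0.001, -0.002]
ft_force: [-2.0, 10.3, -0.1]
grip_width: 0.0005
grip_force: 5.0
```

>>> step_arm --pt "-0.001 0.006 0 0 0 0" --pt "-0.002 0.012 0 0 0 0" --pt "-0.002 0.012 0.01 0 0 0" --pt "0 0 0.04 0 0 0" --pt "0 0 0.04 0 0 0" --pt "-0.03 0 0 0 0 0" --pt "-0.03 0 0 0 0 0"

```text
time: 9.65
position: [0.5, 0.0722, 0.3456]
tool_rot: [0.64, 0.768, 0.001, 0.002]
ft_force: [-0.2, -0.6, 0.0]
grip_width: 0.0003
grip_force: 0.0
```

```bash
python3 - <<'E'
from h import *
print("contact local",(np.array([.5646,.0433])-V)@R)
for _ in range(2):lever();sel()
print(pose())
rows([(sel_pose(.24,.045,.344),8),(sel_pose(.24,.045,.254),4),(sel_pose(.24,.018,.254),6)])
rows([(sel_pose(s,.018,.254),1) for s in np.linspace(.24,1.70,20)[1:]],sel_pose(.24,.018,.254))
E
```

```text
contact local [0.07853394 0.02034815]
side 0.49 lever v from mean 1.5899120493944072 140 0.10724399208492315
top 0.87 sel 0.2726962114976355 110 0.08052872193584529
side 0.94 sel 0.21760586539685814 184 0.08403262972716323
side 0.7 lever v from mean 1.5975399888001571 128 0.10360003390254362
top 0.78 sel 0.27468861022358243 113 0.08089333323560452
side 0.67 sel 0.21010395999411705 178 0.08418622078679683
[5.00473923e-01 7.17386668e-02 3.43842022e-01 1.00302476e+02]
[0.0004, -0.0383, 0.0, 0, 0, -9.6],[0.0004, -0.0384, 0.0, 0, 0, -9.6],[0.0003, -0.0383, 0.0001, 0, 0, -9.6],[0.0004, -0.0384, -0.0, 0, 0, -9.7],[0.0004, -0.0383, -0.0, 0, 0, -9.6],[0.0004, -0.0384, 0.0, 0, 0, -9.6],[0.0003, -0.0383, 0.0, 0, 0, -9.6],[0.0004, -0.0384, 0.0001, 0, 0, -9.6],
[0.0, 0.0, -0.0225, 0, 0, -0.0],[0.0, 0.0, -0.0225, 0, 0, -0.0],[0.0, 0.0, -0.0225, 0, 0, -0.0],[0.0, 0.0, -0.0225, 0, 0, -0.0],
[0.0041, 0.0018, -0.0, 0, 0, -0.0],[0.0042, 0.0018, -0.0, 0, 0, -0.0],[0.0041, 0.0018, -0.0, 0, 0, -0.0],[0.0041, 0.0018, -0.0, 0, 0, -0.0],[0.0042, 0.0018, -0.0, 0, 0, -0.0],[0.0041, 0.0018, -0.0, 0, 0, -0.0],
end [0.5283, -0.2243, 0.254, 23.4025]
[0.0051, 0.0009, 0.0, 0, 0, 4.4],
[0.005, 0.0013, 0.0, 0, 0, 4.4],
[0.0049, 0.0017, 0.0, 0, 0, 4.4],
[0.0048, 0.002, 0.0, 0, 0, 4.4],
[0.0046, 0.0024, 0.0, 0, 0, 4.4],
[0.0044, 0.0028, 0.0, 0, 0, 4.4],
[0.0041, 0.0031, 0.0, 0, 0, 4.4],
[0.0039, 0.0034, 0.0, 0, 0, 4.4],
[0.0037, 0.0037, 0.0, 0, 0, 4.4],
[0.0033, 0.0039, 0.0, 0, 0, 4.4],
[0.0031, 0.0042, 0.0, 0, 0, 4.4],
[0.0027, 0.0044, 0.0, 0, 0, 4.4],
[0.0023, 0.0046, 0.0, 0, 0, 4.4],
[0.002, 0.0048, 0.0, 0, 0, 4.4],
[0.0016, 0.0049, 0.0, 0, 0, 4.4],
[0.0013, 0.0051, 0.0, 0, 0, 4.4],
[0.0008, 0.0051, 0.0, 0, 0, 4.4],
[0.0005, 0.0051, 0.0, 0, 0, 4.4],
[0.0001, 0.0052, 0.0, 0, 0, 4.5],
end [0.5865, -0.1557, 0.254, 107.0767]
```

>>> step_arm --pt "0.0004 -0.0384 0 0 0 -9.6" --pt "0.0004 -0.0384 0 0 0 -9.6" --pt "0.0004 -0.0384 0 0 0 -9.6" --pt "0.0004 -0.0384 0 0 0 -9.7" --pt "0.0003 -0.0384 0 0 0 -9.6" --pt "0.0003 -0.0383 0 0 0 -9.6" --pt "0.0004 -0.0383 0 0 0 -9.6" --pt "0.0004 -0.0383 0 0 0 -9.6" --pt "0 0 0 0 0 0" --pt "0 0 0 0 0 0"

```text
time: 11.7
position: [0.503, -0.2346, 0.3436]
tool_rot: [0.979, 0.203, -0.0, -0.001]
ft_force: [-0.2, 0.1, 0.3]
grip_width: 0.0008
grip_force: 0.0
```

```bash
python3 - <<'E'
from h import *
print(pose(),get_obs()["q"],sel_pose(.24,.045,.344))
E
```

```text
[ 0.50304656 -0.23464009  0.34364849 23.44693191] [-6.37858758e-01  5.15161497e-01  1.66979514e+00  4.85983743e-04
  9.58288824e-01  5.23432069e-01] [ 0.5034841  -0.2350194   0.344      23.37667804]
```

>>> step_arm --pt "0 0 -0.0225 0 0 0" --pt "0 0 -0.0225 0 0 0" --pt "0 0 -0.0225 0 0 0" --pt "0 0 -0.0225 0 0 0" --pt "0.0041 0.0018 0 0 0 0" --pt "0.0041 0.0018 0 0 0 0" --pt "0.0041 0.0018 0 0 0 0" --pt "0.0042 0.0018 0 0 0 0" --pt "0.0042 0.0018 0 0 0 0" --pt "0.0042 0.0018 0 0 0 0"

```text
time: 12.95
position: [0.5286, -0.2242, 0.2541]
tool_rot: [0.979, 0.203, 0.0, 0.0]
ft_force: [-0.6, -0.6, 0.4]
grip_width: 0.0006
grip_force: 0.0
```

>>> step_arm --pt "0.0051 0.0009 0 0 0 4.4" --pt "0.005 0.0013 0 0 0 4.4" --pt "0.0049 0.0017 0 0 0 4.4" --pt "0.0048 0.002 0 0 0 4.4" --pt "0.0046 0.0024 0 0 0 4.4" --pt "0.0044 0.0028 0 0 0 4.4" --pt "0.0041 0.0031 0 0 0 4.4" --pt "0.0039 0.0034 0 0 0 4.4"

```text
time: 13.95
position: [0.5656, -0.2075, 0.2541]
tool_rot: [0.871, 0.491, -0.0, 0.001]
ft_force: [-0.1, -2.0, -1.3]
grip_width: 0.0002
grip_force: 1.1
```

```bash
python3 - <<'E'
from h import *
c=sel(); print(pose(),get_obs()["ft_force"],sel_pose(.855,.018,.254))
cv2.imwrite("pics/s5.png",cv2.resize(c["pixels"][120:320,240:460],None,fx=3,fy=3))
E
```

```text
side 0.8 sel 0.7996939658290901 111 0.08452772722497924
[ 0.56510982 -0.20668726  0.25386959 58.53072125] [ 0.36502891 -0.17713969 -1.37915043] [ 0.5651143  -0.20671861  0.254      58.61358244]
```

View pics/s5.png

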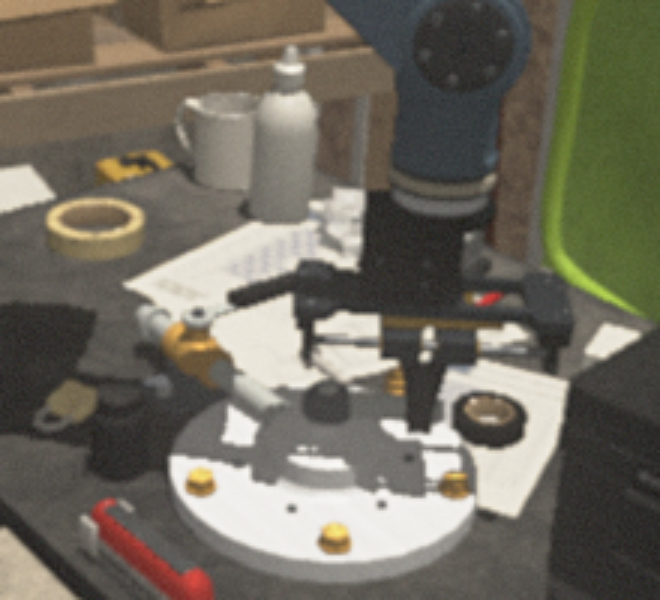

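The selector arm (450,440 hidden partly behind the finger at 420,425) is moving; the lever at (260,290) is crosswise. Continue to about 1.65, short of target.

>>> step_arm --pt "0.0037 0.0037 0 0 0 4.4" --pt "0.0033 0.0039 0 0 0 4.4" --pt "0.0031 0.0042 0 0 0 4.4" --pt "0.0027 0.0044 0 0 0 4.4" --pt "0.0023 0.0046 0 0 0 4.4" --pt "0.002 0.0048 0 0 0 4.4" --pt "0.0016 0.0049 0 0 0 4.4" --pt "0.0013 0.0051 0 0 0 4.4" --pt "0.0008 0.0051 0 0 0 4.4" --pt "0.0005 0.0051 0 0 0 4.4" --pt "0 0 0 0 0 0"

```text
time: 15.52
position: [0.5868, -0.161, 0.2542]
tool_rot: [0.626, 0.78, 0.0, 0.001]
ft_force: [2.1, -1.8, 0.8]
grip_width: 0.0005
grip_force: 0.7
```

```bash
python3 - <<'E'
from h import *
sel();c=sel(); print(pose(),get_obs()["ft_force"],sel_pose(1.623,.018,.254))
E
```

```text
side 0.73 sel 1.5749079880946468 81 0.0624299515260763
side 0.65 sel 1.5576934522902135 75 0.061528449791297436
[  0.58645705  -0.16113218   0.25405854 102.57504036] [ 0.90301734 -2.32458347  0.28454658] [  0.58636215  -0.16086751   0.254      102.61674111]
```

>>> step_arm --pt "0.002 -0.01 0 0 0 0" --pt "0.003 -0.015 0 0 0 0" --pt "0 0 0.03 0 0 0" --pt "0 -0.03 0.03 0 0 0" --pt "0 -0.05 0.03 0 0 0" --pt "0 -0.05 0 0 0 0" --pt "0 0 0 0 0 0"

```text
time: 16.8
position: [0.5909, -0.3194, 0.3444]
tool_rot: [0.627, 0.779, 0.0, 0.001]
ft_force: [-0.4, 0.5, -1.1]
grip_width: 0.0005
grip_force: 0.0
```

```bash
python3 - <<'E'
from h import *
sel();c=sel(); cv2.imwrite("pics/s6.png",cv2.resize(c["pixels"][180:320,270:450],None,fx=4,fy=4))
c=camera("top");cv2.imwrite("pics/t6.png",cv2.resize(c["pixels"][140:260,340:480],None,fx=5,fy=5))
E
```

```text
top 0.47 sel 1.6468683295895803 63 0.08550306351092597
side 0.85 sel 1.559140170728371 121 0.08410766973024869
top 0.49 sel 1.6473458840192134 44 0.08563005181828769
side 0.83 sel 1.575924814863564 139 0.08667709589380344
```

View pics/t6.png

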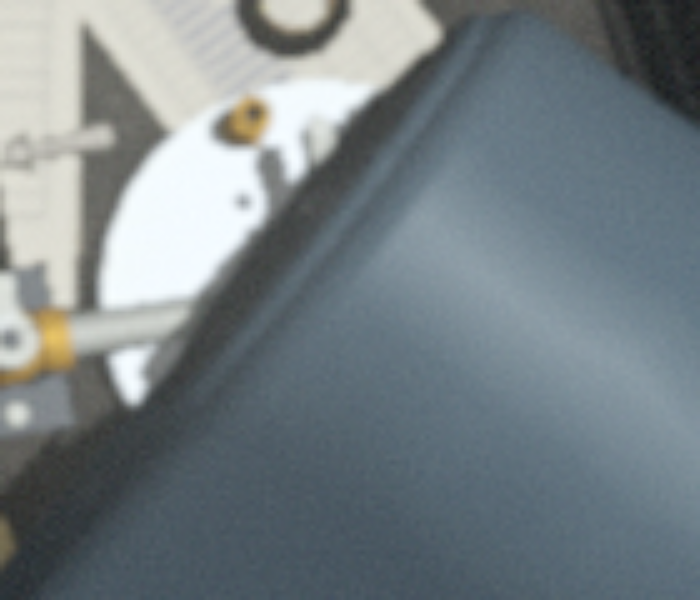

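Top view: selector tip (320,135) lies right of the hose tail (250,118), arm mostly hidden by the forearm. I clear the view and measure with the top face only.

>>> step_arm --pt "-0.03 -0.04 0.02 0 0 0" --pt "-0.04 -0.04 0.02 0 0 0" --pt "-0.05 -0.04 0.02 0 0 0" --pt "-0.05 -0.04 0 0 0 0" --pt "-0.05 -0.02 0 0 0 0" --pt "0 0 0 0 0 0"

```text
time: 18.0
position: [0.3729, -0.4937, 0.4026]
tool_rot: [0.627, 0.779, -0.0, -0.0]
ft_force: [0.5, 1.4, -0.3]
grip_width: 0.0002
grip_force: 0.0
```

```bash
cat >> h.py <<'E'
def fitC(n):
    c=camera(n);W=cloud(c);A=np.array([-1.833,-.611,.611,1.833]);G=.1*np.c_[np.sin(A),-np.cos(A)]
    a,P=[],[]
    for i in range(4):
        g=C+R@G[i]; zt=.058 if i==3 else .032
        m=(np.hypot(W[...,0]-g[0],W[...,1]-g[1])<.018)&(abs(W[...,2]-zt)<.006)
        if m.sum()>12: a.append(G[i]);P.append((np.percentile(W[m],3,axis=0)+np.percentile(W[m],97,axis=0))[:2]/2)
    a,P=np.array(a),np.array(P);x,y=a-a.mean(0),P-P.mean(0)
    t=np.arctan2((x[:,0]*y[:,1]-x[:,1]*y[:,0]).sum(),(x*y).sum());S=np.array([[np.cos(t),-np.sin(t)],[np.sin(t),np.cos(t)]])
    Cn=P.mean(0)-S@a.mean(0); print(n,len(P),"C",Cn.round(4),"th",round(t,3),"hose",P[-1].round(4))
    q=(W[...,:2]-Cn)@S;d=np.hypot(q[...,0],q[...,1]);r=cut_out("selector",n)
    for lo in(.078,.081,.083):
        m=(W[...,2]>lo)&(W[...,2]<.09)&(d>.03)&(d<.088)
        k=q[m]
        if len(k)>8:
            z=k.mean(0);u=np.linalg.svd(k-z)[2][0]; u=u*np.sign(u@z)
            print(lo,len(k),"sel mean",np.arctan2(z[0],-z[1]).round(3),"line",np.arctan2(u[0],-u[1]).round(3))
    m=(d<.022)&(W[...,2]>.084); print("knob local",((q[m].min(0)+q[m].max(0))/2).round(4),m.sum())
    return c
E
python3 - <<'E'
from h import *
for n in("top","side","top","side"): c=fitC(n)
c=camera("top");cv2.imwrite("pics/t7.png",cv2.resize(c["pixels"][140:260,300:460],None,fx=5,fy=5))
E
```

```text
top 4 C [ 0.5192 -0.1541] th 0.165 hose [ 0.6104 -0.1127]
0.078 123 sel mean 1.588 line 1.592
0.081 117 sel mean 1.588 line 1.601
0.083 103 sel mean 1.589 line 1.597
knob local [ 0.002  -0.0011] 137
side 2 C [ 0.5201 -0.1563] th 0.157 hose [ 0.4765 -0.2465]Traceback (most recent call last):
  File "<stdin>", line 2, in <module>
  File "h.py", line 62, in fitC
    m=(d<.022)&(W[...,2]>.084); print("knob local",((q[m].min(0)+q[m].max(0))/2).round(4),m.sum())
                                                     ~~~~~~~~^^^
    return umr_minimum(a, axis, None, out, keepdims, initial, where)
ValueError: zero-size array to reduction operation minimum which has no identity
```

```bash
python3 - <<'E'
from h import *
c=camera("top");cv2.imwrite("pics/t7.png",cv2.resize(c["pixels"][140:260,300:460],None,fx=5,fy=5))
rows([(sel_pose(1.623,.045,.344),8),(sel_pose(1.623,.045,.254),4),(sel_pose(1.623,.018,.254),6)]+[(sel_pose(s,.018,.254),1) for s in np.linspace(1.623,1.845,6)[1:]])
E
```

```text
[0.0269, 0.038, -0.0073, 0, 0, -0.0],[0.0268, 0.038, -0.0073, 0, 0, -0.0],[0.0269, 0.0381, -0.0074, 0, 0, -0.0],[0.0269, 0.038, -0.0073, 0, 0, -0.1],[0.0268, 0.038, -0.0073, 0, 0, 0.0],[0.0269, 0.038, -0.0073, 0, 0, 0.0],[0.0269, 0.0381, -0.0074, 0, 0, 0.0],[0.0269, 0.038, -0.0073, 0, 0, -0.0],
[-0.0, -0.0, -0.0225, 0, 0, -0.0],[-0.0, -0.0, -0.0225, 0, 0, -0.0],[-0.0, -0.0, -0.0225, 0, 0, -0.0],[-0.0, -0.0, -0.0225, 0, 0, -0.0],
[-0.001, 0.0044, 0.0, 0, 0, -0.0],[-0.001, 0.0044, 0.0, 0, 0, -0.0],[-0.001, 0.0044, 0.0, 0, 0, -0.0],[-0.001, 0.0044, 0.0, 0, 0, -0.0],[-0.0009, 0.0044, 0.0, 0, 0, -0.0],[-0.001, 0.0043, 0.0, 0, 0, -0.0],
[0.0, 0.003, 0.0, 0, 0, 2.5],
[-0.0, 0.003, 0.0, 0, 0, 2.6],
[-0.0002, 0.003, 0.0, 0, 0, 2.5],
[-0.0003, 0.003, 0.0, 0, 0, 2.6],
[-0.0004, 0.003, 0.0, 0, 0, 2.5],
end [0.5855, -0.1459, 0.254, 115.3224]
```

View pics/t7.png

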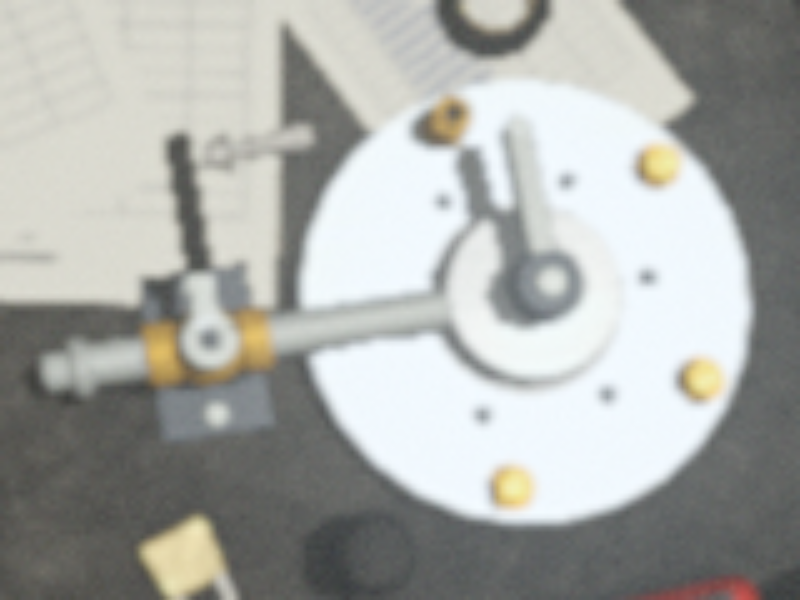

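Lever (190,190) is square to the pipe, the selector tip (515,125) is still about 14° clockwise of the hose tail (447,117); the rest is unmoved.

>>> step_arm --pt "0.0269 0.038 -0.0073 0 0 0" --pt "0.0269 0.038 -0.0073 0 0 0" --pt "0.0269 0.038 -0.0073 0 0 0" --pt "0.0269 0.038 -0.0073 0 0 0" --pt "0.0269 0.038 -0.0074 0 0 0" --pt "0.0268 0.038 -0.0073 0 0 0" --pt "0.0268 0.0381 -0.0074 0 0 0" --pt "0.0269 0.0381 -0.0073 0 0 0" --pt "0 0 -0.03 0 0 0" --pt "0 0 -0.03 0 0 0" --pt "0 0 -0.03 0 0 0" --pt "0 0 0 0 0 0"

```text
time: 19.75
position: [0.5907, -0.1861, 0.2516]
tool_rot: [0.624, 0.781, -0.0, -0.003]
ft_force: [-0.1, 0.3, 0.6]
grip_width: 0.0005
grip_force: 0.0
```

>>> step_arm --pt "-0.001 0.0044 0 0 0 0" --pt "-0.001 0.0044 0 0 0 0" --pt "-0.001 0.0044 0 0 0 0" --pt "-0.001 0.0044 0 0 0 0" --pt "-0.0009 0.0044 0 0 0 0" --pt "-0.001 0.0044 0 0 0 0" --pt "0 0.003 0 0 0 2.5" --pt "0 0.003 0 0 0 2.6" --pt "-0.0002 0.003 0 0 0 2.5" --pt "-0.0003 0.003 0 0 0 2.6" --pt "-0.0004 0.003 0 0 0 2.5" --pt "0 0 0 0 0 0"

```text
time: 21.25
position: [0.5846, -0.1468, 0.2541]
tool_rot: [0.535, 0.845, 0.0, 0.001]
ft_force: [1.0, -1.2, -1.5]
grip_width: 0.0004
grip_force: 0.8
```

```bash
python3 - <<'E'
from h import *
print(pose(),get_obs()["ft_force"]); sel(); sel()
E
```

```text
[  0.58463279  -0.14682315   0.25409846 115.27784992] [ 0.96644935 -1.16985847 -1.52846406]
side 0.71 sel 1.7901857080310197 71 0.062203915561715784
side 0.77 sel 1.7557852857834721 49 0.056614925348310634
```

>>> step_arm --pt "0.004 -0.009 0 0 0 0" --pt "0.006 -0.014 0 0 0 0" --pt "0 0 0.03 0 0 0" --pt "0 -0.03 0.03 0 0 0" --pt "-0.02 -0.05 0.03 0 0 0" --pt "-0.03 -0.05 0.02 0 0 0" --pt "-0.04 -0.05 0.02 0 0 0" --pt "-0.05 -0.05 0.02 0 0 0" --pt "-0.05 -0.05 0 0 0 0" --pt "-0.04 -0.03 0 0 0 0" --pt "0 0 0 0 0 0"

```text
time: 23.02
position: [0.377, -0.466, 0.3996]
tool_rot: [0.538, 0.843, -0.0, -0.0]
ft_force: [0.2, 0.2, -0.2]
grip_width: 0.0005
grip_force: 0.0
```

```bash
python3 - <<'E'
from h import *
fitC("top");c=fitC("top")
cv2.imwrite("pics/t8.png",cv2.resize(c["pixels"][150:230,370:450],None,fx=7,fy=7))
E
```

```text
top 4 C [ 0.5196 -0.1539] th 0.17 hose [ 0.6104 -0.1129]
0.078 130 sel mean 1.812 line 1.806
0.081 117 sel mean 1.804 line 1.798
0.083 95 sel mean 1.795 line 1.81
knob local [ 0.0021 -0.0001] 134
top 4 C [ 0.5197 -0.1538] th 0.166 hose [ 0.6104 -0.1128]
0.078 128 sel mean 1.813 line 1.803
0.081 118 sel mean 1.805 line 1.795
0.083 98 sel mean 1.812 line 1.793
knob local [0.0024 0.0005] 138
```

View pics/t8.png

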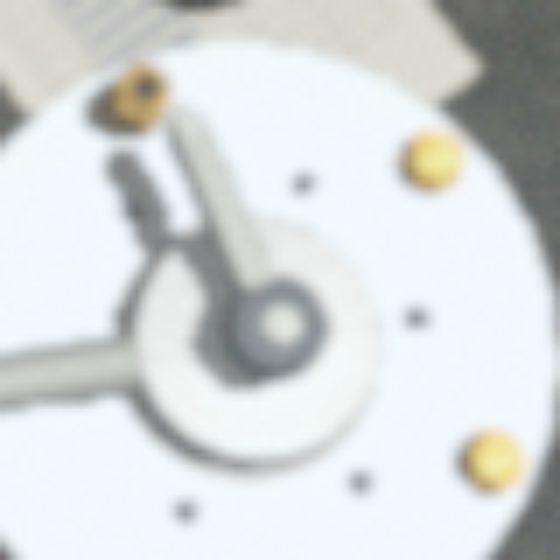

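The arm's tip (180,115) now points nearly at the hose tail (140,95), about 0.03 rad (2 mm) short; a small last nudge is needed.

```bash
python3 - <<'E'
from h import *
rows([(sel_pose(1.877,.045,.344),8),(sel_pose(1.877,.045,.254),3),(sel_pose(1.877,.026,.254),3),(sel_pose(1.877,.018,.254),5)])
E
```

```text
[0.0271, 0.0368, -0.0069, 0, 0, 0.2],[0.027, 0.0368, -0.007, 0, 0, 0.3],[0.0271, 0.0369, -0.0069, 0, 0, 0.2],[0.0271, 0.0368, -0.0069, 0, 0, 0.2],[0.027, 0.0368, -0.007, 0, 0, 0.2],[0.0271, 0.0368, -0.0069, 0, 0, 0.3],[0.0271, 0.0368, -0.0069, 0, 0, 0.2],[0.0271, 0.0368, -0.007, 0, 0, 0.2],
[-0.0, 0.0, -0.03, 0, 0, 0.0],[-0.0, 0.0, -0.03, 0, 0, 0.0],[-0.0, 0.0, -0.03, 0, 0, 0.0],
[-0.0029, 0.0056, 0.0, 0, 0, 0.0],[-0.0029, 0.0057, 0.0, 0, 0, 0.0],[-0.0029, 0.0056, 0.0, 0, 0, 0.0],
[-0.0007, 0.0014, 0.0, 0, 0, 0.0],[-0.0008, 0.0015, 0.0, 0, 0, 0.0],[-0.0007, 0.0014, 0.0, 0, 0, 0.0],[-0.0007, 0.0014, 0.0, 0, 0, 0.0],[-0.0008, 0.0015, 0.0, 0, 0, 0.0],
end [0.585, -0.1438, 0.254, 117.1557]
```

>>> step_arm --pt "0.0271 0.0368 -0.0069 0 0 0.2" --pt "0.0271 0.0368 -0.0069 0 0 0.2" --pt "0.0271 0.0368 -0.007 0 0 0.2" --pt "0.027 0.0368 -0.0069 0 0 0.3" --pt "0.027 0.0368 -0.007 0 0 0.2" --pt "0.0271 0.0368 -0.0069 0 0 0.2" --pt "0.0271 0.0368 -0.007 0 0 0.2" --pt "0.0271 0.0369 -0.0069 0 0 0.3" --pt "0 0 -0.03 0 0 0" --pt "0 0 -0.03 0 0 0" --pt "0 0 -0.03 0 0 0" --pt "0 0 0 0 0 0"

```text
time: 24.72
position: [0.5964, -0.1663, 0.2518]
tool_rot: [0.521, 0.854, -0.0, -0.003]
ft_force: [-0.2, -0.4, -0.2]
grip_width: 0.0002
grip_force: 0.0
```

>>> step_arm --pt "-0.0029 0.0056 0 0 0 0" --pt "-0.0029 0.0056 0 0 0 0" --pt "-0.0029 0.0057 0 0 0 0" --pt "-0.0007 0.0014 0 0 0 0" --pt "-0.0007 0.0014 0 0 0 0" --pt "-0.0008 0.0015 0 0 0 0" --pt "-0.0007 0.0014 0 0 0 0" --pt "-0.0008 0.0015 0 0 0 0" --pt "0 0 0 0 0 0"

```text
time: 25.85
position: [0.5847, -0.1446, 0.2542]
tool_rot: [0.522, 0.853, 0.0, 0.001]
ft_force: [0.9, -2.2, -0.2]
grip_width: 0.0003
grip_force: 1.0
```

>>> step_arm --pt "0.005 -0.009 0 0 0 0" --pt "0.006 -0.013 0 0 0 0" --pt "0 0 0.03 0 0 0" --pt "0 -0.03 0.03 0 0 0" --pt "-0.02 -0.05 0.03 0 0 0" --pt "-0.03 -0.05 0.02 0 0 0" --pt "-0.04 -0.05 0.02 0 0 0" --pt "-0.05 -0.05 0.02 0 0 0" --pt "-0.05 -0.05 0 0 0 0" --pt "-0.04 -0.03 0 0 0 0" --pt "0 0 0 0 0 0"

```text
time: 27.22
position: [0.3784, -0.4628, 0.3999]
tool_rot: [0.524, 0.852, -0.0, -0.0]
ft_force: [0.3, -0.5, -0.3]
grip_width: 0.0007
grip_force: 0.0
```

```bash
python3 - <<'E'
from h import *
fitC("top");c=fitC("top")
E
```

```text
top 4 C [ 0.5197 -0.1537] th 0.167 hose [ 0.6102 -0.1117]
0.078 126 sel mean 1.841 line 1.819
0.081 115 sel mean 1.837 line 1.838
0.083 96 sel mean 1.836 line 1.835
knob local [ 0.0023 -0.0002] 133
top 4 C [ 0.5195 -0.1542] th 0.166 hose [ 0.6096 -0.1136]
0.078 123 sel mean 1.845 line 1.81
0.081 109 sel mean 1.841 line 1.827
0.083 82 sel mean 1.843 line 1.83
knob local [0.0015 0.0002] 131
```

```bash
sed -i 's/^C=np.array.*/C=np.array([.5195,-.1545]);th=.167/' h.py; python3 - <<'E'
from h import *
f=lambda v,o,z:valve_pose(v,o,z,sgn=-1)
rows([(f(1.57,.045,.38),10),(f(1.57,.045,.254),4)])
rows([(f(1.57,.018,.254),6)]+[(f(v,.018,.254),1) for v in np.linspace(1.57,.12,19)[1:]],f(1.57,.045,.254))
E
```

```text
[0.0196, 0.0441, -0.002, 0, 0, -1.8],[0.0195, 0.0442, -0.0019, 0, 0, -1.7],[0.0196, 0.0441, -0.002, 0, 0, -1.8],[0.0195, 0.0441, -0.002, 0, 0, -1.7],[0.0196, 0.0441, -0.0019, 0, 0, -1.8],[0.0195, 0.0442, -0.002, 0, 0, -1.7],[0.0196, 0.0441, -0.002, 0, 0, -1.8],[0.0195, 0.0441, -0.0019, 0, 0, -1.7],[0.0196, 0.0442, -0.002, 0, 0, -1.8],[0.0195, 0.0441, -0.002, 0, 0, -1.7],
[0.0, -0.0, -0.0315, 0, 0, -0.0],[0.0, -0.0, -0.0315, 0, 0, -0.0],[0.0, -0.0, -0.0315, 0, 0, -0.0],[0.0, -0.0, -0.0315, 0, 0, -0.0],
end [0.5776, -0.0179, 0.254, 99.6576]
[-0.0008, 0.0044, 0.0, 0, 0, 0.0],[-0.0007, 0.0045, 0.0, 0, 0, 0.0],[-0.0008, 0.0044, 0.0, 0, 0, 0.0],[-0.0007, 0.0044, 0.0, 0, 0, 0.0],[-0.0008, 0.0045, 0.0, 0, 0, 0.0],[-0.0007, 0.0044, 0.0, 0, 0, 0.0],
[0.0001, 0.0066, 0.0, 0, 0, 4.6],
[-0.0005, 0.0066, 0.0, 0, 0, 4.6],
[-0.0009, 0.0065, 0.0, 0, 0, 4.6],
[-0.0015, 0.0065, 0.0, 0, 0, 4.7],
[-0.002, 0.0063, 0.0, 0, 0, 4.6],
[-0.0026, 0.0061, 0.0, 0, 0, 4.6],
[-0.0029, 0.0059, 0.0, 0, 0, 4.6],
[-0.0035, 0.0056, 0.0, 0, 0, 4.6],
[-0.0039, 0.0053, 0.0, 0, 0, 4.6],
[-0.0043, 0.005, 0.0, 0, 0, 4.7],
[-0.0047, 0.0047, 0.0, 0, 0, 4.6],
[-0.0051, 0.0042, 0.0, 0, 0, 4.6],
[-0.0054, 0.0038, 0.0, 0, 0, 4.6],
[-0.0056, 0.0034, 0.0, 0, 0, 4.6],
[-0.006, 0.0029, 0.0, 0, 0, 4.6],
[-0.0061, 0.0024, 0.0, 0, 0, 4.6],
[-0.0063, 0.002, 0.0, 0, 0, 4.7],
[-0.0065, 0.0014, 0.0, 0, 0, 4.6],
end [0.5054, 0.0939, 0.254, 2.714]
```

>>> step_arm --pt "0.0196 0.0441 -0.002 0 0 -1.8" --pt "0.0195 0.0441 -0.002 0 0 -1.7" --pt "0.0196 0.0441 -0.002 0 0 -1.8" --pt "0.0195 0.0441 -0.002 0 0 -1.7" --pt "0.0196 0.0441 -0.002 0 0 -1.8" --pt "0.0195 0.0442 -0.002 0 0 -1.7" --pt "0.0196 0.0441 -0.002 0 0 -1.8" --pt "0.0195 0.0442 -0.002 0 0 -1.7" --pt "0.0196 0.0442 -0.002 0 0 -1.8" --pt "0.0195 0.0442 -0.002 0 0 -1.7" --pt "0 0 0 0 0 0"

```text
time: 28.8
position: [0.5777, -0.0135, 0.3796]
tool_rot: [0.642, 0.766, 0.0, -0.0]
ft_force: [-0.4, -0.1, 0.1]
grip_width: 0.0002
grip_force: 0.0
```

>>> step_arm --pt "0 0 -0.0315 0 0 0" --pt "0 0 -0.0315 0 0 0" --pt "0 0 -0.0315 0 0 0" --pt "0 0 -0.031 0 0 0" --pt "0 0 0 0 0 0" --pt "-0.0008 0.0044 0 0 0 0" --pt "-0.0007 0.0045 0 0 0 0" --pt "-0.0008 0.0044 0 0 0 0" --pt "0 0 0 0 0 0"

```text
time: 29.92
position: [0.5746, -0.0044, 0.255]
tool_rot: [0.645, 0.764, 0.0, 0.0]
ft_force: [-0.6, -0.5, -0.9]
grip_width: 0.0006
grip_force: 0.0
```

```bash
python3 - <<'E'
from h import *
print(pose(),valve_pose(1.57,.0317,.254,sgn=-1),get_obs()["ft_force"],get_obs()["q"]); fitC("top") 
E
```

```text
[ 5.74610366e-01 -4.42259537e-03  2.54954485e-01  9.96547979e+01] [ 5.75412411e-01 -4.75903778e-03  2.54000000e-01 -8.03859787e+01] [-0.64536786 -0.52628341 -0.88185674] [-2.02085372e-01  6.70744283e-01  1.68009762e+00 -1.13936152e-05
  7.89795789e-01 -3.70585524e-01]
top 2 C [ 0.5195 -0.154 ] th 0.165 hose [ 0.5895 -0.2254]
0.078 120 sel mean 1.841 line 1.794
0.081 112 sel mean 1.836 line 1.8
0.083 93 sel mean 1.842 line 1.818
knob local [0.0017 0.0009] 136
```

>>> step_arm --pt "-0.0007 0.0044 0 0 0 0" --pt "-0.0007 0.0044 0 0 0 0" --pt "-0.0007 0.0044 0 0 0 0" --pt "0.0001 0.0066 0 0 0 4.6" --pt "-0.0005 0.0066 0 0 0 4.6" --pt "-0.0009 0.0065 0 0 0 4.6" --pt "-0.0015 0.0065 0 0 0 4.7" --pt "-0.002 0.0063 0 0 0 4.6" --pt "-0.0026 0.0061 0 0 0 4.6" --pt "-0.0029 0.0059 0 0 0 4.6" --pt "-0.0035 0.0056 0 0 0 4.6" --pt "-0.0039 0.0053 0 0 0 4.6"

```text
time: 31.52
position: [0.5553, 0.0633, 0.2543]
tool_rot: [0.331, 0.944, -0.001, 0.001]
ft_force: [0.1, -3.7, -1.4]
grip_width: 0.0005
grip_force: 1.5
```

>>> step_arm --pt "-0.0043 0.005 0 0 0 4.7" --pt "-0.0047 0.0047 0 0 0 4.6" --pt "-0.0051 0.0042 0 0 0 4.6" --pt "-0.0054 0.0038 0 0 0 4.6" --pt "-0.0056 0.0034 0 0 0 4.6" --pt "-0.006 0.0029 0 0 0 4.6" --pt "-0.0061 0.0024 0 0 0 4.6" --pt "-0.0063 0.002 0 0 0 4.7" --pt "0 0 0 0 0 0"

```text
time: 32.65
position: [0.5118, 0.0921, 0.2545]
tool_rot: [0.017, 1.0, -0.0, 0.001]
ft_force: [0.6, -1.1, -0.8]
grip_width: 0.0007
grip_force: 0.8
```

```bash
python3 - <<'E'
from h import *
print(pose(),valve_pose(.2,.018,.254,sgn=-1),get_obs()["ft_force"]);lever()
rows([(valve_pose(v,.018,.254,sgn=-1),1) for v in [.16,.12,.08,.05,.03,.01,-.01,-.03]],valve_pose(.2,.018,.254,sgn=-1))
E
```

```text
[5.11827809e-01 9.21118185e-02 2.54494842e-01 1.78080272e+02] [ 0.5118715   0.09249749  0.254      -1.89076072] [ 0.64676022 -1.11678284 -0.79744207]
side 0.77 lever v from mean 0.14699030090844023 87 0.1038002342616494
[-0.0032, 0.0008, 0.0, 0, 0, 2.3],
[-0.0032, 0.0006, 0.0, 0, 0, 2.3],
[-0.0032, 0.0005, 0.0, 0, 0, 2.3],
[-0.0025, 0.0003, 0.0, 0, 0, 1.7],
[-0.0016, 0.0001, 0.0, 0, 0, 1.1],
[-0.0017, 0.0002, 0.0, 0, 0, 1.2],
[-0.0016, 0.0001, 0.0, 0, 0, 1.1],
[-0.0016, 0.0, 0.0, 0, 0, 1.2],
end [0.4933, 0.0951, 0.254, 11.3092]
```

>>> step_arm --pt "-0.0032 0.0008 0 0 0 2.3" --pt "-0.0032 0.0006 0 0 0 2.3" --pt "-0.0032 0.0005 0 0 0 2.3" --pt "-0.0025 0.0003 0 0 0 1.7" --pt "0 0 0 0 0 0"

```text
time: 33.48
position: [0.4996, 0.0943, 0.2545]
tool_rot: [-0.058, 0.998, -0.0, 0.001]
ft_force: [3.2, -1.1, 0.1]
grip_width: 0.0002
grip_force: 1.5
```

>>> step_arm --pt "-0.0016 0.0001 0 0 0 1.1" --pt "0 0 0 0 0 0"

```text
time: 33.72
position: [0.4978, 0.0944, 0.2544]
tool_rot: [-0.068, 0.998, -0.0, 0.0]
ft_force: [3.3, -0.2, 0.9]
grip_width: 0.0004
grip_force: 1.6
```

```bash
python3 - <<'E'
from h import *
print(pose(),get_obs()["ft_force"]);lever();lever()
E
```

```text
[ 4.97807416e-01  9.43688774e-02  2.54448854e-01 -1.72190716e+02] [ 3.25551497 -0.23953491  0.9427297 ]
side 0.57 lever v from mean -0.036432507503751155 108 0.10514676703211058
side 0.57 lever v from mean -0.03487817878583752 95 0.09943310024133623
```

>>> step_arm --pt "-0.001 0 0 0 0 0.7" --pt "0 0 0 0 0 0"

```text
time: 34.38
position: [0.4965, 0.0944, 0.2543]
tool_rot: [-0.074, 0.997, 0.0, -0.0]
ft_force: [2.7, 1.1, 2.6]
grip_width: 0.0007
grip_force: 1.7
```

>>> step_arm --pt "-0.001 0 0 0 0 0.5" --pt "0 0 0 0 0 0"

```text
time: 34.62
position: [0.496, 0.0944, 0.2544]
tool_rot: [-0.078, 0.997, 0.0, 0.001]
ft_force: [5.1, 0.7, 1.7]
grip_width: 0.0003
grip_force: 2.5
```

>>> step_arm --pt "-0.0008 0 0 0 0 0.4" --pt "0 0 0 0 0 0"

```text
time: 34.88
position: [0.4957, 0.0945, 0.2544]
tool_rot: [-0.082, 0.997, 0.0, 0.002]
ft_force: [6.7, 2.5, 1.8]
grip_width: 0.0002
grip_force: 3.0
```

>>> step_arm --pt "0.008 0.001 0 0 0 0" --pt "0.018 0.003 0 0 0 0" --pt "0 0 0.04 0 0 0" --pt "0 0 0.05 0 0 0" --pt "0 0.04 0.05 0 0 0" --pt "-0.03 0.06 0.02 0 0 0" --pt "-0.05 0.06 0 0 0 0" --pt "-0.05 0.06 0 0 0 0" --pt "-0.05 0.06 0 0 0 0" --pt "-0.03 0.06 0 0 0 0" --pt "0 0 0 0 0 0"

```text
time: 36.25
position: [0.3424, 0.3931, 0.4097]
tool_rot: [-0.086, 0.996, -0.001, -0.003]
ft_force: [-0.1, -0.8, -0.4]
grip_width: 0.0002
grip_force: 0.0
```

```bash
python3 - <<'E'
from h import *
lever();fitC("top");fitC("side");lever()
a=camera("top")["pixels"];cv2.imwrite("pics/t9.png",cv2.resize(a[90:300,210:480],None,fx=2.9,fy=2.8))
E
```

```text
top 0.82 lever v from mean -0.009263693563503999 155 0.10322874370938948
side 0.71 lever v from mean -0.05384064660002808 101 0.10096170469702997
top 4 C [ 0.5196 -0.1541] th 0.169 hose [ 0.61  -0.113]
0.078 126 sel mean 1.842 line 1.81
0.081 119 sel mean 1.839 line 1.824
0.083 88 sel mean 1.832 line 1.825
knob local [0.0026 0.0006] 127
side 4 C [ 0.5192 -0.1552] th 0.171 hose [ 0.6098 -0.1139]
0.078 100 sel mean 1.801 line 1.847
0.081 87 sel mean 1.812 line 1.848
0.083 77 sel mean 1.821 line 1.841
knob local [ 0.0009 -0.0013] 118
top 0.87 lever v from mean -0.008269865616839057 160 0.10321352521009743
```

View pics/t9.png

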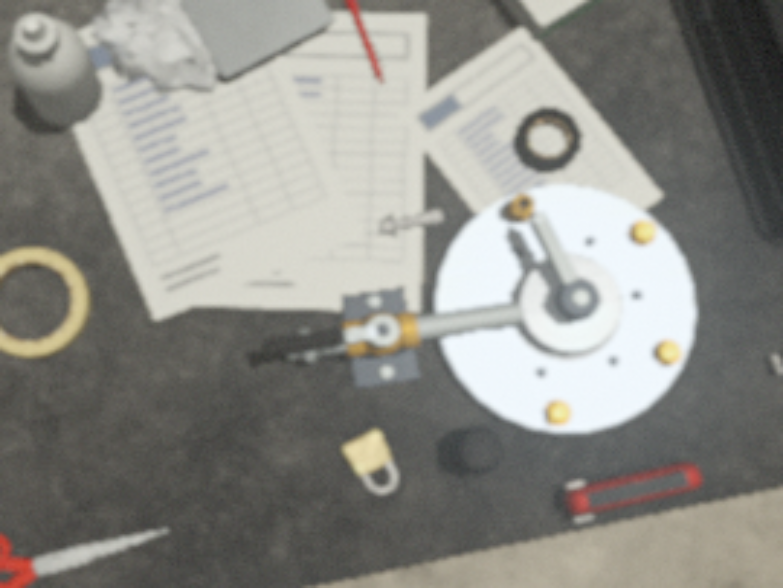

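The lever (300,345) is back in line with the pipe. The selector tip (540,215) points at the hose tail (518,207), measured at about 1.83 from both cameras. Everything else is where it was.

```bash
python3 -c "
from rig import hand_in
print(hand_in())"
```

```text
the job is handed in; nothing more can be done
None
```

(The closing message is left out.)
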